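# Pop the label printer's roll cover

## Robot

A 6-joint arm with a two-finger parallel gripper is mounted at the origin on the work surface. World frame = base frame: x ahead of the robot, y to its left, z up, the work surface at z = 0. Lengths are in m, angles in rad, forces in N, time in s.
With the tool pointing down it reaches from about 0.35 to 0.975 m from the base axis. Payload 7.1 kg.
Tool frame: the origin (TCP) lies at the very end of the fingers, on their centre line; the grasp point (between the pads) lies 19 mm behind it (ctrl.grip_point_offset is the distance from the TCP to the grasp point, in m); z points along the fingers, y is the line along which they close (so a half turn about z gives the same grasp; the last joint's range is limited). The gripper opens to 88 mm and grips with 3 to 60 N. Pads are 20 mm wide; open, the fingers measure 115 mm over their backs; the gripper's body (75 mm by 178 mm) begins 61 mm behind the grasp point.
Start: joints at [1.242, 0.423, 1.63, -0, 1.089, -0.019], TCP at [0.191, 0.595, 0.223] pointing down, gripper open.
Joint ranges: [-3, 3], [-0.9, 2.11], [0.09, 2.58], [-1.31, 4.45], [0.11, 2.69], [-2.54, 2.54]. Speed limits (rad/s): [2.39, 2.39, 3.01, 3.14, 3.14, 3.14].

## Interface

Orientations are given as a unit quaternion [w, x, y, z].
In Python, from rig import ctrl, camera, camera_model gives the robot as it stands. The module is installed in compiled form; this text tells all that it offers.
- The arm moves only by the tool jog_arm, never from a script. Its argument "rows" is one flat list of numbers, 5 for each row, row after row: the shift along the tool's x, y, z in m, then the turn about the tool's z in rad, then the opening, from 0 (shut) to 1 (fully open). A call has 1 to 12 rows; each row shifts and turns the commanded pose from where the row before left it, along the tool's axes as they then stand; what a row does not reach is not made up. A row lasts 1/8 s, in which the tool goes at most 62.5 mm and 10.7 degrees, less where a joint would pass 70% of its speed; a pose out of reach is approached as far as the arm can. A call with a gripper value outside its range is refused whole. The fingers move at their own pace and stop on an object; the grip force is fixed at half the most. Time passes only in rows, so rows that do not move let the fingers close. It gives the time, the measured TCP pose, the force, the opening and the grip force at its end, in the units of the state.
- ctrl.get_state(): the state, without advancing time (a new reading comes with each control period).
- camera(name): name is "scene" or "top" or "wrist"; returns the picture (384x512x3 uint8, red, green, blue); there is no depth.
- camera_model(name): a dict with "fx", "fy", "cx", "cy" (pixels), "rvec" (rotation vector, rad) and "tvec" (3), from world to camera coordinates, as OpenCV has them. Camera axes: x right, y down, z forward; pixel columns grow to the right and rows downward; lengths in m; the calibration is good to about 2 mm. A picture is of the moment at which its call begins: read the wrist's pose just before it. camera_model takes no time and is no camera call; for the wrist camera it gives the pose at the moment of the call.
- ctrl.close_job(): hands the job in; it is judged then, once.
The state is a dict: "time_s": time; "q": joint angles; "dq": joint speeds; "effort": joint torques, N m; "tool_pos": TCP position; "tcp_rot": TCP orientation; "ft_force": force on the tool from outside, world axes, zero at the start; "ft_torque": the same for the moment, N m; "width": finger opening in m; "gripper_force": force on a finger pad.
Only numpy, scipy, OpenCV 4.12 (cv2) and the standard library are available. Lean on these libraries where they do the work, as an engineer would, in place of code of your own. Each camera call takes 0.05 s, during which the arm holds its last target. There are 200 camera calls.

## Task

The dark label printer has run out of labels. With a fingertip, press the orange pad on its roll cover all the way in, once, let go so that the cover springs up, and see that it stays open by itself for a second or two; do not push it back down. Leave the white printer's cover shut, and do not pick up or shift the label roll, mug or pen pot.

Things in the scene. Friction and masses are not known exactly. Their poses are not given: they have to be found in the camera images.
- dark_printer: Charcoal, almost black desktop label printer, fixed to the desk, 190 (x) x 130 (y) mm, walls 116 mm high. Origin: centre of its underside on the desk; front with label slot faces its -x. On top a roll cover, 144 x 112 x 10 mm, stands proud (top 128 mm up when shut), hinged along y at its rear, at x = +65 mm, z = 118 mm. It is the one to open.
- dark_printer_pad (a point): centre of the top face of the orange round press pad (28 mm across, 3 mm high) on the dark printer's roll cover, on its middle line, 118 mm from the hinge, 22 mm from the front edge; rides on the cover. Shut, it is 131 mm above the desk and 53 mm in front (-x) of the printer's origin, axes parallel to the printer's, z up.
- dark_printer_cover (a joint): dark roll cover angle, rad: 0 shut and latched, positive = front edge up, fully open 0.8, negative = pressed in, firm stop -0.065. Push-push latch: press the pad down 5 to 6 mm (2 to 4 N) or to the stop at 7.7 mm; let go, the cover follows the finger up and springs to 0.8 by itself in 1 to 2 s. Pressed down to the stop again it latches shut.
- white_printer: White desktop label printer, fixed to the desk, 190 (x) x 130 (y) mm, walls 116 mm high. Origin: centre of its underside on the desk; front with label slot faces its -x. On top a roll cover, 144 x 112 x 10 mm, stands proud (top 128 mm up when shut), hinged along y at its rear, at x = +65 mm, z = 118 mm. It has a dark window in the cover and is to stay shut.
- white_printer_pad (a point): centre of the top face of the orange round press pad (28 mm across, 3 mm high) on the white printer's roll cover, on its middle line, 118 mm from the hinge, 22 mm from the front edge; rides on the cover. Shut, it is 131 mm above the desk and 53 mm in front (-x) of the printer's origin, axes parallel to the printer's, z up.
- white_printer_cover (a joint): white roll cover angle, rad: 0 shut and latched, positive = front edge up, fully open 0.8, negative = pressed in, firm stop -0.065. Push-push latch: press the pad down 5 to 6 mm (2 to 4 N) or to the stop at 7.7 mm; let go, the cover follows the finger up and springs to 0.8 by itself in 1 to 2 s. Pressed down to the stop again it latches shut.
- label_roll_mid (a point): Centre of a spare roll of white labels standing on end on the desk, 58 mm across, 50 mm high, with a 25 mm bore; the point is 25 mm above the desk. Loose bystander.
- mug_mid (a point): Point on the axis of a blue mug, 76 mm across without its handle, 90 mm high, half-way up. Loose bystander.
- pen_pot_mid (a point): Point on the axis of a dark steel pen pot, 68 mm across, 90 mm high, half-way up; two pens stick out to 145 mm above the desk. Loose bystander.
Not all that is in view belongs to the job. Several things look just like the dark_printer: the one meant starts nearest to the robot's base. Several things look just like the white_printer: the one meant starts farthest from the robot's base.

How it is judged:
By the outcome, as a careful person would: the job done as asked, in the order asked, and still so for the second after the job is handed in, with the robot touching nothing.
It also fails if it takes over 29 s, if anything falls off the work surface, if the arm or the gripper's body presses on something with over 40 N, if the wrist force passes 120 N, or if a joint passes its speed limit or range.

## Working session

There is one attempt and no reset: what is moved stays moved. The work goes in short steps, Python scripts to look and compute and a tool call to move; the robot and the scene stay as the last step left them, time stands still between calls to the robot, and variables do not carry over. Pictures are saved under pics/ and viewed, at most 10 in all, crops included, and the job is handed in when it is done.

Besides the shell and the picture viewer there is one more tool, called after ">>>" as name(argument=value, ...), one argument or row to a line, values as JSON. jog_arm: Moves the arm, as the interface text tells. Its arguments: {"type":"object","properties":{"rows":{"type":"array","items":{"type":"number"}}},"required":["rows"]}

```bash
mkdir -p pics
cat > h.py <<'E'
import numpy as np, cv2
from rig import ctrl, camera, camera_model
def save(n,f,s=1.5):
    im=camera(n); cv2.imwrite('pics/'+f,cv2.resize(im[:,:,::-1],None,fx=s,fy=s,interpolation=cv2.INTER_CUBIC)); return im
def ray(n,u,v,z,m=None):
    m=m or camera_model(n); R=cv2.Rodrigues(np.array(m['rvec'],float))[0]; t=np.array(m['tvec'],float).ravel()
    d=R.T@np.array([(u-m['cx'])/m['fx'],(v-m['cy'])/m['fy'],1]); c=-R.T@t
    return c+d*(z-c[2])/d[2]
E
python3 - <<'E'
from h import *
save('top','top.png');save('scene','scene.png')
s=ctrl.get_state();print(s['time_s'],s['tool_pos'],s['tcp_rot'],s['ft_force'])
E
```

```text
0.1 [0.19036465 0.59478966 0.22199953] [-1.04445735e-04  1.54276355e-01  9.88027506e-01 -6.65063953e-04] [ 0.1809832  -0.12147936 -0.21139555]
```

View pics/top.png

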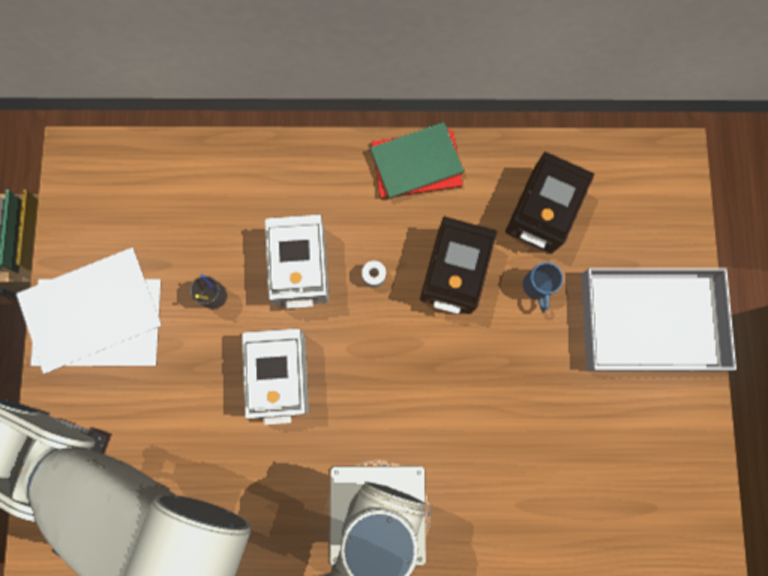

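View pics/scene.png

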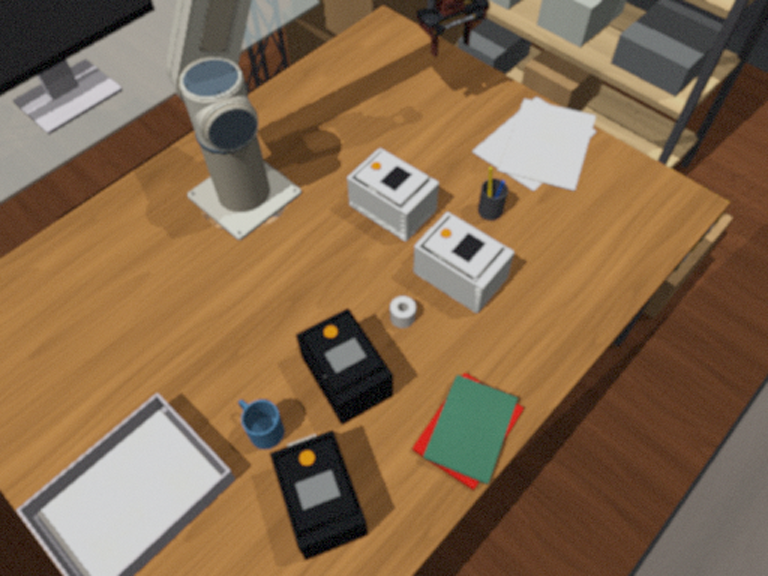

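The top view shows the nearer dark printer with its pad at about (455,282). The farther dark printer's pad is at (547,214) and the white printers' pads are at (295,278) and (273,397). The scene view shows the near dark printer's pad at (330,331).

Run:
```python
from h import *
for f,n in(('top.png','top'),('scene.png','scene')):
    hsv=cv2.cvtColor(cv2.imread('pics/'+f),cv2.COLOR_BGR2HSV)
    m=cv2.inRange(hsv,(12,215,200),(22,255,255))
    k,_,st,c=cv2.connectedComponentsWithStats(m)
    for i in range(1,k):
        if st[i,4]>60: 
            u,v=(c[i]+.5)/1.5-.5; p=ray(n,u,v,.131);print(n,c[i].round(1),st[i,4],p.round(4),np.hypot(*p[:2]).round(3))
# cover corners of near dark printer, top view
for u,v in((455,282),(447,307),(442,218),(496,233)): print(ray('top',u/1.5,v/1.5,.12).round(3))
s=ctrl.get_state();R=cv2.Rodrigues(np.zeros(3))[0]
from scipy.spatial.transform import Rotation as Ro
print(Ro.from_quat(np.roll(s['tcp_rot'],-1)).as_matrix().round(3))
```

```text
scene [330.  331.2] 73 [ 0.523 -0.175  0.131] 0.552
scene [306.5 457.7] 117 [ 0.6846 -0.394   0.131 ] 0.79
[ 0.523 -0.18   0.12 ]
[ 0.465 -0.16   0.12 ]
[ 0.674 -0.153  0.12 ]
[ 0.639 -0.277  0.12 ]
[[-0.952  0.305 -0.   ]
 [ 0.305  0.952 -0.001]
 [ 0.    -0.001 -1.   ]]
```

Both views put the pad at about (0.523, -0.176, 0.131), and the tool's y already lines up with the printer's y. I'm moving over it with the fingers closed.

>>> jog_arm(
  rows=[-0.039,-0.045,0,0,0,-0.039,-0.045,0,0,0,-0.039,-0.045,0,0,0,-0.039,-0.045,0,0,0,-0.039,-0.045,0,0,0,-0.039,-0.045,0,0,0,-0.039,-0.045,0,0,0,-0.039,-0.045,0,0,0,-0.039,-0.045,0,0,0,-0.039,-0.045,0,0,0,-0.039,-0.045,0,0,0,-0.039,-0.045,0,0,0],
)

```text
time_s: 1.6
tool_pos: [0.4719, -0.0637, 0.2226]
tcp_rot: [-0.0, 0.154, 0.988, 0.0]
ft_force: [1.1, 0.8, -0.1]
width: 0.0005
gripper_force: 0.0
```

Run:
```python
from h import *
from scipy.spatial.transform import Rotation as Ro
s=ctrl.get_state();m=camera_model('wrist');im=save('wrist','w1.png')
R=Ro.from_quat(np.roll(s['tcp_rot'],-1)).as_matrix()
print(s['tool_pos'],s['width'],s['ft_force']);print(R.round(3))
hsv=cv2.cvtColor(im,cv2.COLOR_RGB2HSV);k,_,st,c=cv2.connectedComponentsWithStats(cv2.inRange(hsv,(11,200,150),(22,255,255)))
for i in range(1,k):
    if st[i,4]>100:
        p=ray('wrist',*c[i],.131,m);print(c[i]*1.5,st[i],p.round(4),'tool delta',(R.T@(p-s['tool_pos'])).round(4))
```

```text
[ 0.4719336  -0.06374909  0.22263177] 0.00045747949242946244 [ 1.14431719  0.83033343 -0.10678777]
[[-0.952  0.305  0.   ]
 [ 0.305  0.952  0.   ]
 [ 0.     0.    -1.   ]]
```

View pics/w1.png

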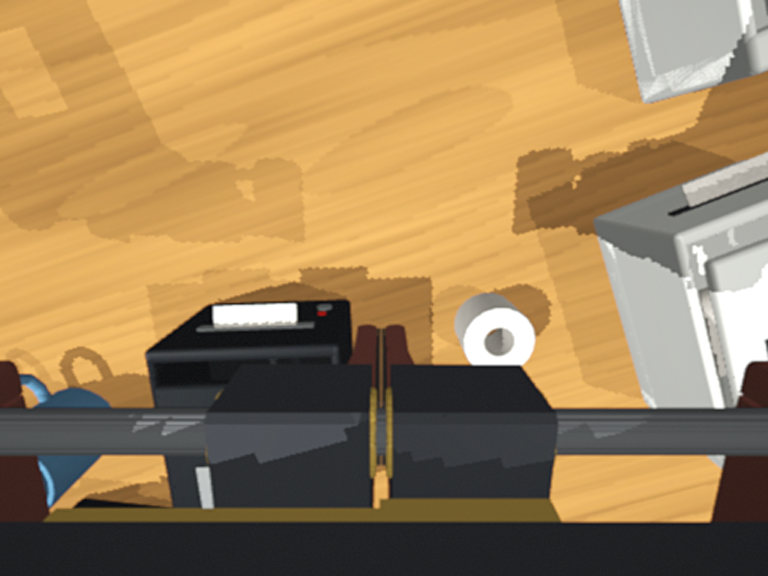

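The wrist view shows the dark printer's front at lower left (270,320), but the gripper hides its pad. The roll is clear at (498,335). The two earlier fixes agree, so I'm going above the pad and then down to z ≈ 0.145.

>>> jog_arm(
  rows=[-0.0276,-0.0303,0,0,0,-0.0276,-0.0303,0,0,0,-0.0275,-0.0304,0,0,0,0,0,0.04,0,0,0,0,0.035,0,0,0,0,0,0,0,0,0,0,0,0],
)

```text
time_s: 2.52
tool_pos: [0.5232, -0.1737, 0.1486]
tcp_rot: [0.0, 0.154, 0.988, -0.0]
ft_force: [-0.8, -0.5, 0.9]
width: 0.0007
gripper_force: 0.0
```

Run:
```python
from h import *
import cv2
im=camera('scene')
cv2.imwrite('pics/s2.png',cv2.resize(im[150:300,130:290,::-1],None,fx=4,fy=4,interpolation=cv2.INTER_CUBIC))
```

```text
(no output)
```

View pics/s2.png

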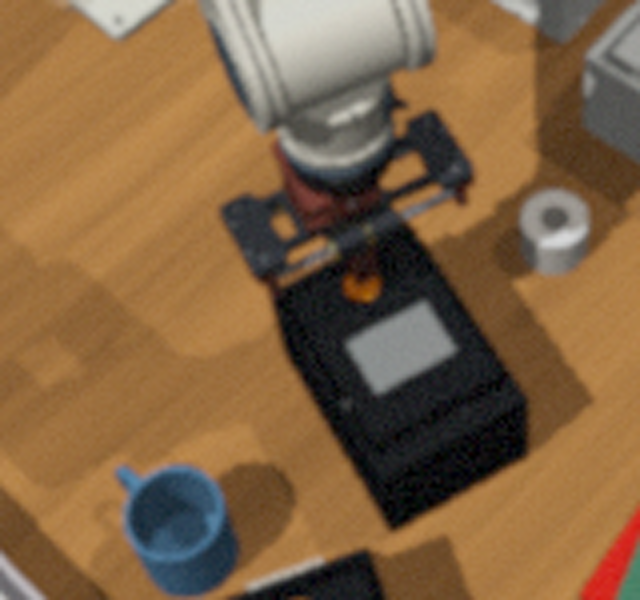

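The crop shows the fingertips right above the pad: tip at about (362,275), pad at (362,288). I'll press gradually.

>>> jog_arm(
  rows=[0,0,0.012,0,0,0,0,0.005,0,0,0,0,0.004,0,0,0,0,0.003,0,0,0,0,0,0,0],
)

```text
time_s: 3.2
tool_pos: [0.5225, -0.1736, 0.1249]
tcp_rot: [-0.0, 0.154, 0.988, -0.0]
ft_force: [-5.0, 2.2, 13.9]
width: 0.0003
gripper_force: 6.8
```

>>> jog_arm(
  rows=[0,0,0.001,0,0,0,0,0.001,0,0,0,0,0,0,0],
)

```text
time_s: 3.58
tool_pos: [0.5228, -0.1737, 0.1235]
tcp_rot: [0.0, 0.154, 0.988, -0.0]
ft_force: [-6.2, 2.5, 20.1]
width: 0.0005
gripper_force: 9.8
```

The force is 20 N at z = 0.1235, so the cover is at its stop. Letting go, up and away.

>>> jog_arm(
  rows=[0,0,-0.02,0,0,0,0,-0.05,0,0,0,0,-0.06,0,0,0.02,0,-0.055,0,0,0.06,0,0,0,0,0.06,0,0,0,0,0,0,0,0,0,0,0,0,0,0,0,0,0,0,0,0,0,0,0,0,0,0,0,0,0,0,0,0,0,0],
)

```text
time_s: 5.08
tool_pos: [0.3894, -0.131, 0.3065]
tcp_rot: [-0.0, 0.154, 0.988, 0.0]
ft_force: [0.7, -0.9, -0.1]
width: 0.0007
gripper_force: 0.0
```

>>> jog_arm(
  rows=[0,0,0,0,0,0,0,0,0,0,0,0,0,0,0,0,0,0,0,0,0,0,0,0,0,0,0,0,0,0,0,0,0,0,0,0,0,0,0,0,0,0,0,0,0,0,0,0,0,0,0,0,0,0,0,0,0,0,0,0],
)

```text
time_s: 6.58
tool_pos: [0.3893, -0.1309, 0.3067]
tcp_rot: [-0.0, 0.154, 0.988, 0.0]
ft_force: [0.3, 0.5, -0.0]
width: 0.0007
gripper_force: 0.0
```

```bash
python3 -c "
from h import *
save('scene','s3.png');print(ctrl.get_state()['ft_force'])"
```

```text
[-1.074245    0.64979657  0.32424773]
```

View pics/s3.png

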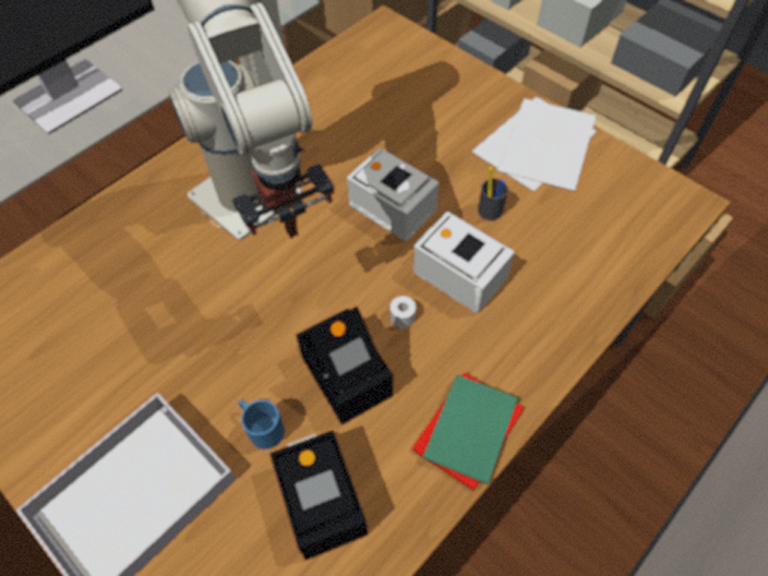

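The near dark printer's pad has moved from (330,331) to (338,328) and its window to (350,357). I'll check that against the projected pad position at each cover angle.

Run:
```python
from h import *
im=camera('top');cv2.imwrite('pics/t4.png',cv2.resize(im[130:220,250:410,::-1],None,fx=5,fy=5,interpolation=cv2.INTER_CUBIC))
im=camera('scene');cv2.imwrite('pics/s4.png',cv2.resize(im[190:290,180:280,::-1],None,fx=6,fy=6,interpolation=cv2.INTER_CUBIC))
y=-.27;f=np.array([-np.cos(y),-np.sin(y),0]);pad=np.array([.523,-.175,0]);h=pad-.118*f
for a in(0,.1,.2,.4,.6,.8):
    p=h+f*(.118*np.cos(a)-.013*np.sin(a))+[0,0,.118+.118*np.sin(a)+.013*np.cos(a)]
    for n in('scene','top'):
        m=camera_model(n);K=np.array([[m['fx'],0,m['cx']],[0,m['fy'],m['cy']],[0,0,1.]])
        print(a,n,cv2.projectPoints(p.reshape(1,3),np.array(m['rvec'],float),np.array(m['tvec'],float),K,None)[0].ravel()*1.5)
```

```text
0 scene [329.74908429 330.89600577]
0 top [453.55128891 281.11815354]
0.1 scene [329.72739203 328.86799822]
0.1 top [454.40236004 279.34810061]
0.2 scene [329.9853873  327.28456975]
0.2 top [455.38014103 277.08079572]
0.4 scene [331.35566056 325.55223   ]
0.4 top [457.68165569 271.11824332]
0.6 scene [333.86331078 325.86450769]
0.6 top [460.36919383 263.42640476]
0.8 scene [337.46218616 328.31471876]
0.8 top [463.32868192 254.30995719]
```

View pics/s4.png

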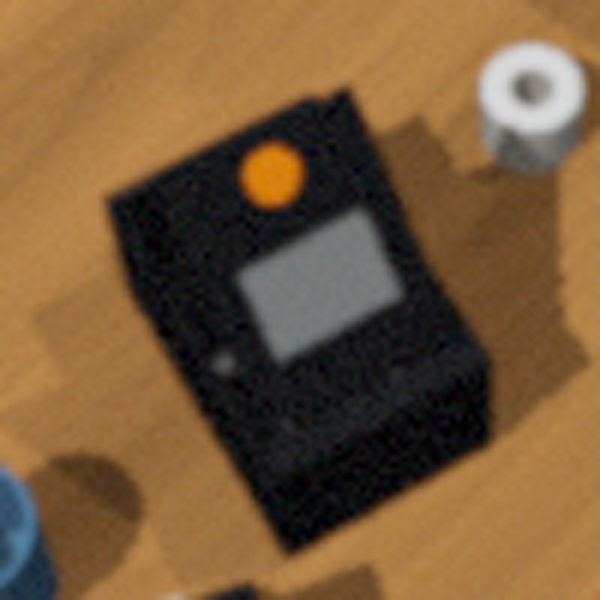

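View pics/t4.png

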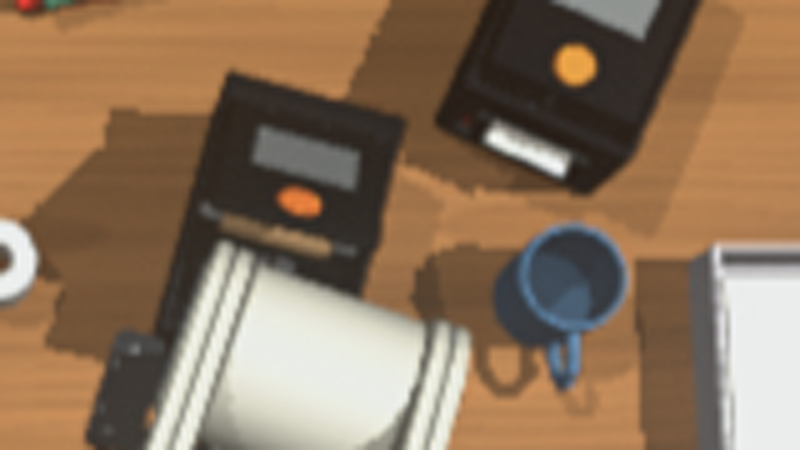

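Both views match the cover fully open at 0.8: the pad is at (465,256) in the top view against (463,254) predicted, and at (338,328) in the scene view against (337,328). It is holding with the arm clear.

```bash
python3 -c "
from rig import ctrl
print(ctrl.close_job())"
```

```text
the job is handed in; nothing more can be done
None
```

I pressed the nearest dark printer's pad once to its stop; the cover sprang fully open (about 0.8 rad) and stayed open with the arm clear, the white printers, roll, mug and pen pot weren't touched, and the job was handed in about 7 s in.

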